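# Descale the bath fittings in the ultrasonic cleaner

### The job

Get the chrome bath fittings cleaned: put every loose fitting from the rubber mat into the tank of the ultrasonic cleaner, then put the loose lid on the tank and press it fully home against the stiff seal, flush and level on the rim all round, and then turn the timer dial so that its pointer stands at the one long mark. Leave the bottles, the tumbler and the paper roll where they are.

Things in the scene. Friction and masses are not known exactly. Their poses are not given: they have to be found in the camera images.
- spray_plate: Chrome shower spray plate: round disc 44 mm across, 16 mm thick, dotted with small black holes on top. Origin at the centre of its underside, z up. May be absent.
- bath_plug: Chrome bath plug on a black rubber foot: foot 34 mm across and 10 mm high, above it a chrome disc 40 mm across and 9 mm thick (10 to 19 mm up), then a small stub 12 mm across up to 25 mm. Origin at the centre of its underside, z up. May be absent.
- tap_head: Square chrome tap head, 30 x 30 mm and 26 mm high, white dot on top. Origin at the centre of its underside, z up, x and y along its sides. May be absent.
- bracket: Chrome U-shaped shower bracket: 44 mm long (x), 24 mm wide (y), 24 mm high; base 10 mm thick with an upright 11 mm thick at each end. Origin at the centre of its underside, z up. May be absent.
- clamp: Chrome glass-screen clamp: plain block 38 mm long (x), 22 mm wide (y), 18 mm high, two black dots on top. Origin at the centre of its underside, z up. May be absent.
- collar: Chrome pipe collar: plain ring 38 mm outside, 24 mm inside, 22 mm high. Origin at the centre of its underside, z up. May be absent.
- mat: Thin black rubber mat, fixed, 270 mm (x) by 190 mm (y), 2 mm thick, on which the fittings lie at the start. Origin at the centre of its underside.
- cleaner: Ultrasonic cleaner, fixed to the counter: grey base 290 mm (x) by 180 mm (y) by 30 mm high, carrying a round steel tank and, beyond it, a grey control block (100 x 160 mm, top 75 mm above the counter) with a white face that carries the timer dial. Origin at the centre of its underside, x from the tank towards the dial.
- tank_rim (a point): Centre of the tank's mouth, level with its flat steel rim, 110 mm above the counter. Tank: inside diameter 156 mm, rim 12 mm wide, 180 mm outside. A black rubber seal in four arcs stands 6 mm above the rim; it is stiff (about 13 N in all), sinks into the rim when pressed and stays down. z up.
- tank_floor (a point): Centre of the tank's inner floor, 74 mm below the rim, 36 mm above the counter. z up.
- lid: Loose tank lid, lying plug down on the counter: white disc 182 mm across and 6 mm thick, with a grey plug 146 mm across and 12 mm deep under it, and on top a black upright bar handle 60 mm long (x), 18 mm wide (y), 34 mm high (its top 52 mm above the underside of the plug). Origin at the centre of the plug's underside, z up.
- lid_seat (a point): Centre of the underside of the lid's white disc, 12 mm above the lid's origin: 6 mm above tank_rim when the lid merely rests on the seal, level with it when the lid is fully home. z up.
- timer (a joint): Angle of the timer dial (rad), growing clockwise seen from above, 0 to 4.7; it stays where left. The scale has 16 black marks 0.3 rad apart, from 0 to 4.5; the only long, bold one (18 x 6 mm; the others 5 x 2 mm) is at 3.0.
- timer_grip (a point): On the dial's axis, at the middle of its black bar grip (12 mm wide, 46 mm long, from 8 to 30 mm above the control block's top; this point is 20 mm above the top). x points along the bar to the pointer end (the half with a white line), z up. It turns with the dial.
- long_mark (a point): Middle of the long black mark on the scale, 40 mm from the dial's axis, on top of the control block. It does not move.
- shampoo: Bystander: white shampoo bottle with a blue cap, 60 mm across, 190 mm high. Origin at the centre of its underside.
- gel: Bystander: green shower gel bottle with a black cap, 52 mm across, 140 mm high. Origin at the centre of its underside.
- tumbler: Bystander: white ceramic tumbler, 72 mm across at the rim, 100 mm high. Origin at the centre of its underside.
- roll: Bystander: standing toilet roll, 92 mm across, 100 mm high. Origin at the centre of its underside.
Mind the look-alikes: they are no part of the job. What is shaped like the spray_plate but orange or red is not meant.

How it is judged:
On the way, in this order (a step that is already met when the one before it is completed fails the run):
1. every fitting is in the tank (horizontal distance between each of spray_plate, bath_plug, tap_head, bracket, clamp, collar and tank_floor below 0.078 m and z of each of spray_plate, bath_plug, tap_head, bracket, clamp, collar in the frame of tank_floor below 0.06 m), for 0.2 s.
2. the lid is pressed fully home and level on the rim (z of lid_seat in the frame of tank_rim below 0.002 m and horizontal distance between lid_seat and tank_rim below 0.009 m and angle between lid's own z axis and vertical below 0.02 rad), for 0.2 s.
3. the timer pointer stands at the long mark (value of joint timer between 2.88 and 3.12 rad), for 0.2 s.
At the end, for the whole second after the job is handed in: All fittings present are in the tank, the lid is home on it (disc within 2 mm of the rim, centred within 9 mm, tilted under 0.02 rad) and at rest, and the timer stands still within 0.12 rad of the long mark (3.0) (all of step 1 and all of step 2 and all of step 3 and velocity of joint timer between -0.05 and 0.05 rad/s and linear speed of lid below 0.02 m/s); the robot touches nothing.
It fails at once if the shampoo is pushed away or knocked over (distance of shampoo from where it was at the start of the episode above 0.03 m or angle between shampoo's own z axis and vertical above 0.4 rad).
It fails at once if the gel is pushed away or knocked over (distance of gel from where it was at the start of the episode above 0.03 m or angle between gel's own z axis and vertical above 0.4 rad).
It fails at once if the tumbler is pushed away or knocked over (distance of tumbler from where it was at the start of the episode above 0.03 m or angle between tumbler's own z axis and vertical above 0.4 rad).
It fails at once if the roll is pushed away or knocked over (distance of roll from where it was at the start of the episode above 0.03 m or angle between roll's own z axis and vertical above 0.4 rad).
Of spray_plate, bath_plug, tap_head, bracket, clamp, collar only 4 to 6 are there at a start; the rules pass over those that are not, and their reading is None.
At some moment in a run one of spray_plate, bath_plug, tap_head, bracket, clamp, collar, lid may be knocked a few centimetres aside while the robot is not near it.
Once in a run the grip may slacken for a moment while it holds something.
It also fails if it takes over 210 s, if anything falls off the work surface, if the arm or the gripper's body presses on something with over 40 N, if the wrist force passes 120 N, or if a joint passes its speed limit or range.

### The arm

A 6-joint arm with a two-finger parallel gripper is mounted at the origin on the work surface. World frame = base frame: x ahead of the robot, y to its left, z up, the work surface at z = 0. Lengths are in m, angles in rad, forces in N, time in s.
With the tool pointing down it reaches from about 0.35 to 0.85 m from the base axis. Payload 8.1 kg.
Tool frame: the origin (TCP) lies at the very end of the fingers, on their centre line; the grasp point (between the pads) lies 19 mm behind it; z points along the fingers, y is the line along which they close (so a half turn about z gives the same grasp; the last joint's range is limited). The gripper opens to 93 mm and grips with 3 to 60 N. Pads are 15 mm wide; open, the fingers measure 128 mm over their backs; the gripper's body (75 mm by 188 mm) begins 65 mm behind the grasp point.
Start: joints at [1.19, 0.13, 1.488, -0, 1.523, -0.085], TCP at [0.175, 0.574, 0.219] pointing down, gripper open.
Joint ranges: [-2.96, 2.96], [-0.89, 2.26], [0.02, 2.5], [-1.34, 4.48], [0, 2.73], [-2.66, 2.66]. Speed limits (rad/s): [2.39, 2.39, 2.79, 3.14, 3.14, 3.14].

### API

Orientations are given as a rotation vector (axis times angle).
In Python, from plant import robot, imaging gives the robot as it stands.
- The arm moves only by the tool jog_arm, never from a script. Its argument "rows" is a list of rows, each a list of 2 entries, a list of its own where there are three numbers: the shift along the tool's x, y, z each as a share of 0.2 m, from -1 to 1, then the turn, a rotation vector about the tool's x, y, z each as a share of pi/2 rad, from -1 to 1. A call has 1 to 5 rows; each row is the pose to reach, as a shift and turn from the pose commanded when the call began, along the tool's axes at that moment; what a row does not reach only later rows make up. A row lasts 1/10 s, in which the tool goes at most 50 mm and 8.59 degrees, less where a joint would pass 70% of its speed; a pose out of reach is approached as far as the arm can. A call with a number of a shift or a turn outside -1 to 1 is refused whole. A call with a gripper value outside its range is refused whole. "hand" is the closure, from -1 (fully open) to 1 (shut), set as the call begins (left out, the last holds). The fingers move at their own pace and stop on an object; "squeeze" is the grip in N (left out, the last holds). Time passes only in rows, so rows that repeat a pose let the fingers close. It gives the time, the measured TCP pose, the force, the opening and the grip force at its end, in the units of the state.
- robot.read_state(): the state, without advancing time (a new reading comes with each control period).
- imaging.read_camera(name): name is "side" or "top" or "wrist"; returns a dict with "frame" (420x560x3 uint8, red, green, blue), "vertical_fov" (degrees; the focal length in pixels is half the picture's height over the tangent of half this angle, whatever the lens; pixels are square), "cx", "cy" (the principal point, pixels), "R" (3x3) and "t" (3): a world point X has camera coordinates R X + t. Camera axes: x right, y down, z forward; pixel columns grow to the right and rows downward; lengths in m; the calibration is good to about 2 mm. A picture is of the moment at which its call begins. There is no depth.
- robot.close_job(): hands the job in; it is judged then, once.
The state is a dict: "t": time; "q": joint angles; "dq": joint speeds; "joint_torque": joint torques, N m; "tool_pos": TCP position; "orientation": TCP orientation; "force": force on the tool from outside, world axes, zero at the start; "wrist_torque": the same for the moment, N m; "opening": finger opening in m; "gripper_force": force on a finger pad.
Only numpy, scipy, OpenCV 4.12 (cv2) and the standard library are available. Lean on these libraries where they do the work, as an engineer would, in place of code of your own. Each camera call takes 0.05 s, during which the arm holds its last target. There are 200 camera calls.

## Working session

There is one attempt and no reset: what is moved stays moved. The work goes in short steps, Python scripts to look and compute and a tool call to move; the robot and the scene stay as the last step left them, time stands still between calls to the robot, and variables do not carry over. Pictures are saved under pics/ and viewed, at most 16 in all, crops included, and the job is handed in when it is done.

Besides the shell and the picture viewer there is one more tool, called as a command line: name --argument value ..., lists and objects as JSON in quotes. jog_arm: Moves the arm, as the interface text tells. Its arguments: {"type":"object","properties":{"rows":{"type":"array"},"hand":{"type":"number"},"squeeze":{"type":"number"}},"required":["rows"]}

```bash
mkdir -p pics; ls
python3 - <<'E'
from plant import robot, imaging
import cv2,pickle
s=robot.read_state();print({k:s[k] for k in('t','tool_pos','orientation','force','opening')})
for n in("top","side"):
    d=imaging.read_camera(n);cv2.imwrite(f"pics/{n}0.png",d["frame"][:,:,::-1]);pickle.dump(d,open(f"{n}0.pkl","wb"))
    print(n,d["vertical_fov"],d["cx"],d["cy"],d["R"],d["t"],[k for k in d])
E
```

```text
pics
{'t': 0.0, 'tool_pos': array([0.17466198, 0.57341431, 0.21759267]), 'orientation': array([-4.62886421e-01, -3.10686612e+00,  2.83934763e-03]), 'force': array([-0.09710446, -0.35152495,  0.36948109]), 'opening': 0.0928701834056339}
top 54.953083718528156 279.8871421301208 207.74781720854102 [[-5.57907211e-04 -9.99986938e-01 -5.08055748e-03]
 [-9.78408582e-01  1.59590066e-03 -2.06673896e-01]
 [ 2.06679304e-01  4.85555619e-03 -9.78396693e-01]] [0.01217856 0.6185485  1.00458548] ['frame', 'vertical_fov', 'cx', 'cy', 'R', 't']
side 53.031474061164566 275.28733614061593 218.0274590938387 [[-0.91030149 -0.4138734  -0.0077465 ]
 [-0.29700346  0.66605635 -0.68422064]
 [ 0.28834033 -0.62054633 -0.72923392]] [0.56602942 0.247914   0.96898817] ['frame', 'vertical_fov', 'cx', 'cy', 'R', 't']
```

View pics/top0.png

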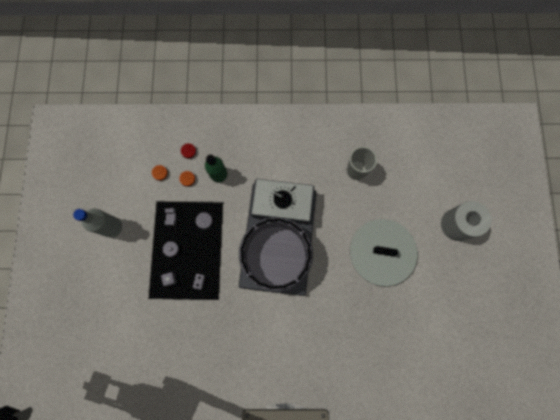

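View pics/side0.png

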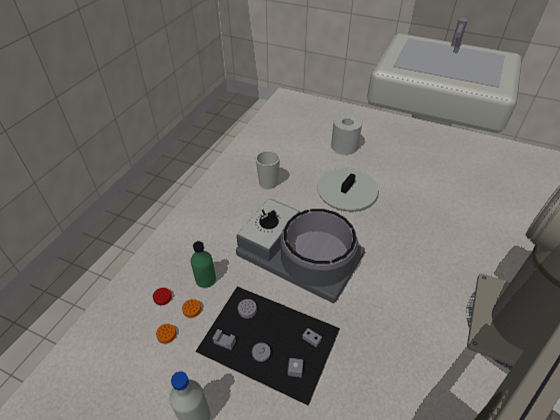

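The top view shows the mat around (186,250). On it are the bracket (170,217), spray plate (204,220), bath plug (170,249), tap head (168,279) and clamp (198,282), and no collar. The orange and red discs at (160,173), (187,179) and (189,151) are look-alikes off the mat. The tank is at (277,255), the dial at (283,199) and the lid at (384,252).

```bash
cat > h.py <<'E'
import numpy as np,cv2,pickle
from plant import robot,imaging
from scipy.spatial.transform import Rotation as Ro
def K(d):
    f=d["frame"].shape[0]/2/np.tan(np.radians(d["vertical_fov"]/2));return f
def back(d,uv,z):
    f=K(d);uv=np.atleast_2d(uv).astype(float)
    r=np.c_[(uv[:,0]-d["cx"])/f,(uv[:,1]-d["cy"])/f,np.ones(len(uv))]@d["R"]
    c=-d["R"].T@d["t"];return c+r*((z-c[2])/r[:,2])[:,None]
def proj(d,X):
    f=K(d);p=np.atleast_2d(X)@d["R"].T+d["t"];return np.c_[d["cx"]+f*p[:,0]/p[:,2],d["cy"]+f*p[:,1]/p[:,2]]
def goal(xyz,yaw):
    """tool-down pose: yaw = world angle of closing (y) axis; print shift/turn shares from the current pose"""
    s=robot.read_state();R0=Ro.from_rotvec(s["orientation"]);best=None
    for k in(0,np.pi):
        y=np.array([np.cos(yaw+k),np.sin(yaw+k),0]);z=np.array([0,0,-1.]);R=Ro.from_matrix(np.c_[np.cross(y,z),y,z])
        w=(R0.inv()*R).as_rotvec()
        if best is None or np.linalg.norm(w)<np.linalg.norm(best):best=w
    sh=R0.inv().apply(np.array(xyz)-s["tool_pos"])/.2
    print("shift",sh.round(3).tolist(),"turn",(best/(np.pi/2)).round(3).tolist(),"q6 %.2f"%s["q"][5])
E
python3 - <<'E'
from h import *
d=pickle.load(open("top0.pkl","rb"));s=pickle.load(open("side0.pkl","rb"))
# mat corners: automatic dark quad in top
g=cv2.cvtColor(d["frame"],cv2.COLOR_RGB2GRAY);m=(g<40).astype(np.uint8)
n,l,st,_=cv2.connectedComponentsWithStats(m)
i=l[262,186];c=max(cv2.findContours((l==i).astype(np.uint8),0,2)[0],key=cv2.contourArea)
q=cv2.approxPolyDP(cv2.convexHull(c),6,True)[:,0];print(q);P=back(d,q,.002);print(P.round(3),np.linalg.norm(P-np.roll(P,1,0),axis=1))
print('side',proj(s,P).round(1))
ctr=np.array([[170,217],[204,220],[170,249],[168,279],[198,282],[384,252],[277,255],[283,199]])
zs=[.02,.016,.02,.026,.018,.018,.11,.1]
for u,z in zip(ctr,zs):
    p=back(d,u,z);print(u,p.round(3),proj(s,p).round(1))
a=cv2.resize(d["frame"][190:310,140:320],None,fx=4.4,fy=4.4,interpolation=cv2.INTER_CUBIC)[:,:,::-1]
cv2.imwrite("pics/c1.png",cv2.convertScaleAbs(a,alpha=1.5))
E
```

```text
[[221 203]
 [217 298]
 [150 297]
 [157 203]]
[[0.646 0.178 0.002]
 [0.385 0.181 0.002]
 [0.387 0.361 0.002]
 [0.646 0.358 0.002]] [0.18048405 0.26107137 0.18017549 0.25866276]
side [[236.8 287.8]
 [336.7 328. ]
 [306.8 401. ]
 [198.4 350.5]]
[170 217] [[0.602 0.314 0.02 ]] [[224.5 337.3]]
[204 220] [[0.595 0.221 0.016]] [[246.9 306.1]]
[170 249] [[0.514 0.309 0.02 ]] [[261.3 350.8]]
[168 279] [[0.434 0.308 0.026]] [[295.7 364. ]]
[198 282] [[0.427 0.23  0.018]] [[312.3 335.9]]
[384 252] [[ 0.506 -0.269  0.018]] [[347.2 186.8]]
[277 255] [[0.49  0.018 0.11 ]] [[321.5 234.4]]
[283 199] [[0.634 0.003 0.1  ]] [[270.1 215.4]]
```

View pics/c1.png

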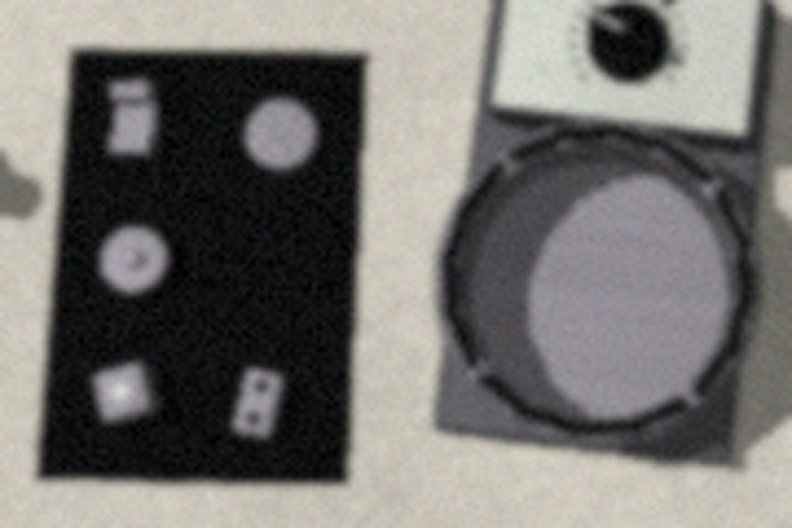

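The crop confirms five chrome fittings on the mat and no collar. The bracket, plate, plug, tap and clamp can all be gripped across world y. Next I measure their poses.

Run:
```python
from h import *
d=pickle.load(open("top0.pkl","rb"));s=pickle.load(open("side0.pkl","rb"))
g=cv2.cvtColor(d["frame"],cv2.COLOR_RGB2GRAY)
U=4;G=cv2.resize(cv2.GaussianBlur(g,(0,0),.7),None,fx=U,fy=U,interpolation=cv2.INTER_CUBIC)
m=np.zeros_like(G);m[208*U:294*U,158*U:216*U]=1;m&=(G>58).astype(np.uint8)
for c in cv2.findContours(m,0,2)[0]:
    if cv2.contourArea(c)<40*U:continue
    b=cv2.boxPoints(cv2.minAreaRect(c));b=(b+.5)/U-.5
    P=back(d,b,.02);e=[P[1]-P[0],P[2]-P[1]];e.sort(key=np.linalg.norm)
    print(P.mean(0).round(3),"short,long",[round(np.linalg.norm(x),3) for x in e],"yaw long deg",round(np.degrees(np.arctan2(e[1][1],e[1][0])),0),"side",proj(s,P.mean(0)).round(0))
# tank outer ellipse (rubber seal) fit
m2=np.zeros_like(g);m2[212:298,236:318]=1
k=(m2*(g<30)).astype(np.uint8);n,l,st,c=cv2.connectedComponentsWithStats(k);print(st[:6,4])
pts=np.argwhere(k)[:,::-1].astype(np.float32)
el=cv2.fitEllipse(cv2.convexHull(pts.astype(np.int32)));print("tank",el,back(d,el[0],.113).round(3),proj(s,back(d,el[0],.113)))
# lid: disc ellipse
r=((g>0)*0).astype(np.uint8)
crop=cv2.resize(d["frame"][160:300,240:440],None,fx=4,fy=4,interpolation=cv2.INTER_CUBIC)[:,:,::-1];cv2.imwrite("pics/c2.png",cv2.convertScaleAbs(crop,alpha=1.4))
```

```text
[0.429 0.23  0.02 ] short,long [np.float64(0.023), np.float64(0.038)] yaw long deg -12.0 side [[311. 335.]]
[0.435 0.312 0.02 ] short,long [np.float64(0.031), np.float64(0.031)] yaw long deg -74.0 side [[294. 367.]]
[0.516 0.31  0.02 ] short,long [np.float64(0.039), np.float64(0.04)] yaw long deg -177.0 side [[261. 351.]]
[0.594 0.222 0.02 ] short,long [np.float64(0.043), np.float64(0.043)] yaw long deg -90.0 side [[247. 306.]]
[0.605 0.316 0.02 ] short,long [np.float64(0.028), np.float64(0.046)] yaw long deg -177.0 side [[223. 337.]]
[234725     11     98     27    128    104]
tank ((279.7928161621094, 249.94029235839844), (75.68505096435547, 87.53055572509766), 177.0436553955078) [[0.502 0.012 0.113]] [[317.86236967 230.0538509 ]]
```

View pics/c2.png

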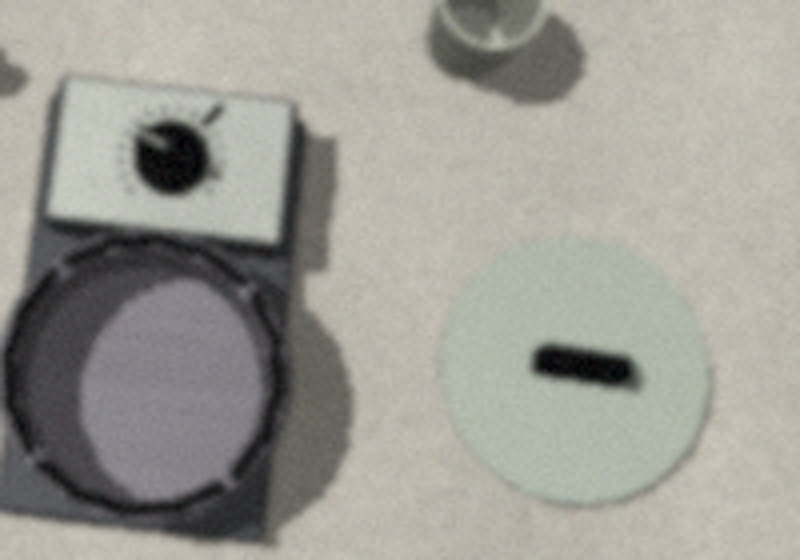

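The crop shows the dial axis at about (282,199), its pointer to the upper left and the long mark to the upper right at (293,188). That is about 95° clockwise to go. The lid is centred at (384,252) with its handle along world y. Now I check how close the bottles are and plan the first move.

Run:
```python
from h import *
d=pickle.load(open("top0.pkl","rb"));s=pickle.load(open("side0.pkl","rb"))
print("shampoo",back(d,[80,215],.19),back(s,[180,379],.19));print("gel",back(d,[210.5,159],.14),back(s,[199,246],.14))
print("tank",back(d,[276.5,253.3],.113));print("lid",back(d,[384.3,252.5],.018),"dial",back(d,[282.7,199],.1),"mark",back(d,[293,188.5],.075),"tumbler",back(d,[362,157],.1),"roll",back(d,[473,217],.1))
print(back(d,[[374.5,249],[397,251.5]],.05))
goal([.5,.29,.22],np.pi/2)
```

```text
shampoo [[0.57558695 0.47618359 0.19      ]] [[0.57538934 0.48044555 0.19      ]]
gel [[0.72867167 0.18617903 0.14      ]] [[0.72476261 0.19035061 0.14      ]]
tank [[0.49351294 0.01968481 0.113     ]]
lid [[ 0.50449861 -0.2700211   0.018     ]] dial [[0.63406026 0.00408762 0.1       ]] mark [[ 0.66840853 -0.02329693  0.075     ]] tumbler [[ 0.74691049 -0.20432031  0.1       ]] roll [[ 0.58627645 -0.4791282   0.1       ]]
[[ 0.51056991 -0.23673145  0.05      ]
 [ 0.5039498  -0.29531392  0.05      ]]
shift [-1.969, -0.882, -0.01] turn [-0.001, -0.0, -0.188] q6 -0.09
```

jog_arm --rows '[[[-0.98,-0.44,0],[0,0,-0.188]],[[-0.98,-0.44,0],[0,0,-0.188]],[[-0.98,-0.44,0],[0,0,-0.188]],[[-0.98,-0.44,0],[0,0,-0.188]],[[-0.98,-0.44,0],[0,0,-0.188]]]' --hand -1 --squeeze 40

```text
t: 0.6
tool_pos: [0.3392, 0.4297, 0.2182]
orientation: [0.005, 3.141, -0.002]
force: [-0.7, 0.6, -0.6]
opening: 0.0929
gripper_force: 0.0
```

jog_arm --rows '[[[-0.81,-0.71,0],[0,0,0]],[[-0.81,-0.71,0],[0,0,0]],[[-0.81,-0.71,0],[0,0,0]],[[-0.81,-0.71,0],[0,0,0]],[[-0.81,-0.71,0],[0,0,0]]]'

```text
t: 1.1
tool_pos: [0.5013, 0.2869, 0.218]
orientation: [0.007, 3.141, -0.002]
force: [-0.6, 1.0, -0.2]
opening: 0.093
gripper_force: 0.0
```

```bash
cat > w.py <<'E'
import sys
from h import *
def wrist(name,crop=None):
    d=imaging.read_camera("wrist");pickle.dump(d,open(name+".pkl","wb"));cv2.imwrite(f"pics/{name}.png",d["frame"][:,:,::-1]);return d
E
python3 - <<'E'
from w import *
d=wrist("w1");s=robot.read_state();print(s["t"],s["tool_pos"],s["orientation"])
for n,p in dict(clamp=[.429,.23,.02],tap=[.435,.312,.028],plug=[.516,.31,.024],spray=[.594,.222,.018],br=[.605,.316,.02]).items():print(n,proj(d,p).round(0))
E
```

```text
1.15 [0.50147592 0.28682477 0.21793882] [-7.61070955e-03 -3.14154591e+00  2.40226067e-03]
clamp [[236. 128.]]
tap [[306. 133.]]
plug [[303. 200.]]
spray [[236. 255.]]
br [[306. 263.]]
```

View pics/w1.png

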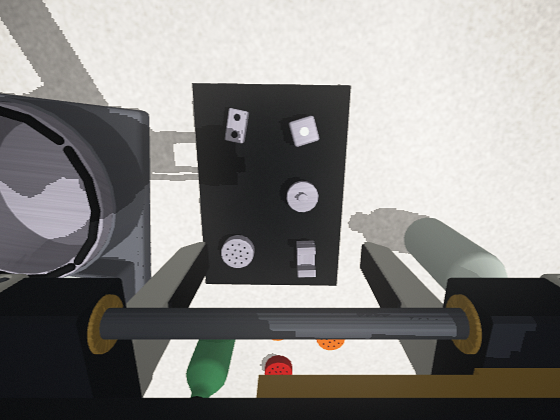

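The wrist view shows all five fittings: clamp (236,126), tap (304,131), plug (302,197), spray (237,253) and bracket (306,259). They agree with the top-camera predictions to about 4 px. I refine their positions from this view.

Run:
```python
from h import *
d=pickle.load(open("w1.pkl","rb"));g=cv2.cvtColor(d["frame"],cv2.COLOR_RGB2GRAY)
m=np.zeros_like(g);m[92:282,206:336]=1;m&=(g>80).astype(np.uint8);m=cv2.morphologyEx(m,cv2.MORPH_CLOSE,np.ones((5,5)))
for c in cv2.findContours(m,0,2)[0]:
    if cv2.contourArea(c)<60:continue
    b=cv2.boxPoints(cv2.minAreaRect(c));P=back(d,b,.02);e=[P[1]-P[0],P[2]-P[1]];e.sort(key=np.linalg.norm)
    print(P.mean(0).round(3),[round(np.linalg.norm(x),3) for x in e],round(np.degrees(np.arctan2(e[1][1],e[1][0]))))
k=((g<35)&(np.arange(560)[None]<125)&(np.arange(420)[:,None]<278)).astype(np.uint8)
pts=np.array([[98,212],[99,190],[90,163],[60,140],[30,118],[0,106],[70,270],[93,240]],float)
P=back(d,pts,.116);A=np.c_[2*P[:,:2],np.ones(8)];x=np.linalg.lstsq(A,(P[:,:2]**2).sum(1),rcond=None)[0];print("tank",x[:2],np.sqrt(x[2]+x[0]**2+x[1]**2))
```

```text
[0.6   0.316 0.02 ] [np.float64(0.024), np.float64(0.053)] 1
[0.588 0.223 0.02 ] [np.float64(0.042), np.float64(0.047)] -2
[0.512 0.31  0.02 ] [np.float64(0.039), np.float64(0.039)] 2
[0.433 0.31  0.02 ] [np.float64(0.03), np.float64(0.03)] 105
[0.426 0.23  0.02 ] [np.float64(0.024), np.float64(0.038)] 167
tank [0.48981245 0.03286636] 0.08155612901888508
```

jog_arm --rows '[[[0.372,-0.285,0.3],[0,0,0.139]],[[0.372,-0.285,0.5],[0,0,0.139]],[[0.372,-0.285,0.79],[0,0,0.139]],[[0.372,-0.285,0.79],[0,0,0.139]],[[0.372,-0.285,0.79],[0,0,0.139]]]' --hand -0.3

```text
t: 1.65
tool_pos: [0.4174, 0.2315, 0.0541]
orientation: [-0.341, -3.112, 0.009]
force: [-1.6, 0.2, -0.4]
opening: 0.0618
gripper_force: 0.0
```

jog_arm --rows '[[[0,0,0.14],[0,0,0]],[[0,0,0.27],[0,0,0]],[[0,0,0.27],[0,0,0]]]'

```text
t: 1.95
tool_pos: [0.4228, 0.2338, 0.0056]
orientation: [-0.342, -3.12, 0.002]
force: [-1.8, -0.5, -1.0]
opening: 0.0603
gripper_force: 0.0
```

jog_arm --rows '[[[0,0,0],[0,0,0]],[[0,0,0],[0,0,0]],[[0,0,0],[0,0,0]],[[0,0,0],[0,0,0]],[[0,0,0],[0,0,0]]]' --hand 1

```text
t: 2.45
tool_pos: [0.4247, 0.2337, 0.0074]
orientation: [0.343, 3.122, 0.001]
force: [0.1, -0.5, 0.6]
opening: 0.0248
gripper_force: 0.4
```

jog_arm --rows '[[[0,0,-0.2],[0,0,0]],[[0,0,-0.4],[0,0,0]],[[0,0,-0.8],[0,0,-0.139]],[[0,0,-0.8],[0,0,-0.139]],[[0,0,-0.8],[0,0,-0.139]]]'

```text
t: 2.95
tool_pos: [0.4273, 0.2349, 0.1726]
orientation: [-0.003, 3.133, 0.006]
force: [0.3, 0.3, -1.3]
opening: 0.0209
gripper_force: 40.0
```

jog_arm --rows '[[[-0.33,-1,0],[0,0,0]],[[-0.33,-1,0],[0,0,0]],[[-0.33,-1,0],[0,0,0]],[[-0.33,-1,0],[0,0,0]],[[-0.33,-1,0],[0,0,0]]]'

```text
t: 3.45
tool_pos: [0.4904, 0.0291, 0.1655]
orientation: [-0.009, -3.14, 0.002]
force: [-0.5, 0.6, -0.8]
opening: 0.0211
gripper_force: 40.0
```

jog_arm --rows '[[[0,-0.21,0],[0,0,0]],[[0,-0.21,0],[0,0,0]],[[0,-0.21,0.2],[0,0,0]],[[0,-0.21,0.4],[0,0,0]],[[0,-0.21,0.55],[0,0,0]]]'

```text
t: 3.95
tool_pos: [0.4882, -0.0074, 0.0535]
orientation: [-0.002, -3.139, -0.001]
force: [0.4, -0.1, -0.4]
opening: 0.0211
gripper_force: 40.0
```

Run:
```python
from w import *
d=wrist("w2");s=robot.read_state();print(s["t"],s["tool_pos"],s["opening"],s["force"])
```

```text
4.0 [ 0.48544734 -0.00692901  0.04900959] 0.021204473964578963 [-3.73909116 -0.67518722 -4.57373842]
```

View pics/w2.png

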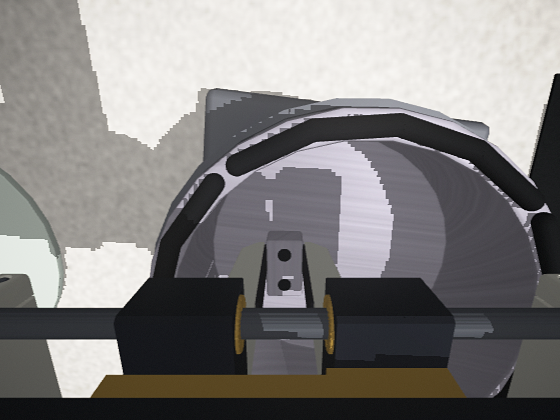

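The clamp is held over the tank at about (284,265), inside the seal ring. Release it and rise.

jog_arm --rows '[[[0,0,0],[0,0,0]],[[0,0,0],[0,0,0]],[[0,0,0],[0,0,0]],[[0,0,-0.25],[0,0,0]],[[0,0,-0.6],[0,0,0]]]' --hand 0.2

```text
t: 4.5
tool_pos: [0.4892, -0.0082, 0.1581]
orientation: [-0.001, -3.14, -0.0]
force: [1.4, 0.5, 0.0]
opening: 0.0372
gripper_force: 0.0
```

jog_arm --rows '[[[0,0,0],[0,0,0]],[[0,0,0],[0,0,0]],[[0,0,0],[0,0,0]]]' --hand -0.3

```text
t: 4.8
tool_pos: [0.49, -0.0084, 0.1566]
orientation: [0.001, 3.141, -0.0]
force: [0.2, -0.0, -0.2]
opening: 0.0564
gripper_force: 0.0
```

Run:
```python
from h import *
goal([.602,.316,.10],np.pi/2)
s=robot.read_state();print(s["t"],s["tool_pos"],s["force"],s["q"].round(2))
```

```text
shift [-0.559, 1.622, 0.283] turn [-0.0, 0.0, -0.0] q6 -1.69
4.8 [ 0.48996087 -0.00835466  0.15658512] [ 0.24106103 -0.01762191 -0.15627103] [-0.12 -0.13  1.87  0.    1.41 -1.69]
```

jog_arm --rows '[[[-0.28,0.81,0],[0,0,0]],[[-0.28,0.81,0],[0,0,0]],[[-0.28,0.81,0],[0,0,0]],[[-0.28,0.81,0],[0,0,0]],[[-0.28,0.81,0],[0,0,0]]]'

```text
t: 5.3
tool_pos: [0.5453, 0.1562, 0.1546]
orientation: [0.005, -3.139, -0.0]
force: [-0.1, -1.3, -1.2]
opening: 0.0606
gripper_force: 0.0
```

jog_arm --rows '[[[-0.28,0.81,0],[0,0,0]],[[-0.28,0.81,0],[0,0,0]],[[-0.28,0.81,0.15],[0,0,0]],[[-0.28,0.81,0.28],[0,0,0]],[[-0.28,0.81,0.28],[0,0,0]]]'

```text
t: 5.8
tool_pos: [0.5978, 0.3155, 0.0915]
orientation: [0.003, -3.13, 0.007]
force: [-2.1, -1.0, -1.9]
opening: 0.0606
gripper_force: 0.0
```

jog_arm --rows '[[[0,0,0],[0,0,0]],[[0,0,0.2],[0,0,0]],[[0,0,0.36],[0,0,0]],[[0,0,0.46],[0,0,0]],[[0,0,0.46],[0,0,0]]]'

```text
t: 6.3
tool_pos: [0.6006, 0.3127, 0.0067]
orientation: [-0.004, -3.138, 0.003]
force: [-0.4, 0.2, -0.1]
opening: 0.0604
gripper_force: 0.0
```

jog_arm --rows '[[[0,0,0],[0,0,0]],[[0,0,0],[0,0,0]],[[0,0,0],[0,0,0]],[[0,0,0],[0,0,0]],[[0,0,0],[0,0,0]]]' --hand 1

```text
t: 6.8
tool_pos: [0.6027, 0.3157, 0.0095]
orientation: [0.001, 3.14, 0.001]
force: [0.7, -0.5, 1.0]
opening: 0.0247
gripper_force: 0.1
```

jog_arm --rows '[[[0,0,0],[0,0,0]],[[0,0,-0.2],[0,0,0]],[[0,0,-0.4],[0,0,0]],[[0,0,-0.8],[0,0,0]],[[0,0,-0.8],[0,0,0]]]'

```text
t: 7.3
tool_pos: [0.6034, 0.3161, 0.1731]
orientation: [0.0, 3.138, 0.003]
force: [-0.7, -0.3, -0.5]
opening: 0.0229
gripper_force: 39.9
```

jog_arm --rows '[[[0.28,-0.67,0],[0,0,0]],[[0.28,-0.67,0],[0,0,0]],[[0.28,-0.67,0],[0,0,0]],[[0.28,-0.67,0],[0,0,0]],[[0.28,-0.67,0],[0,0,0]]]'

```text
t: 7.8
tool_pos: [0.5459, 0.1808, 0.1686]
orientation: [0.004, 3.142, 0.0]
force: [0.6, 0.1, -0.1]
opening: 0.023
gripper_force: 39.9
```

jog_arm --rows '[[[0.27,-0.67,0],[0,0,0]],[[0.27,-0.67,0],[0,0,0]],[[0.27,-0.67,0],[0,0,0]],[[0.27,-0.67,0.25],[0,0,0]],[[0.27,-0.67,0.5],[0,0,0]]]'

```text
t: 8.3
tool_pos: [0.4954, 0.0473, 0.0704]
orientation: [0.003, 3.134, 0.0]
force: [1.1, -0.1, -0.8]
opening: 0.0234
gripper_force: 39.9
```

jog_arm --rows '[[[0,0,0.04],[0,0,0]],[[0,0,0.04],[0,0,0]],[[0,0,0.04],[0,0,0]]]'

```text
t: 8.6
tool_pos: [0.4941, 0.0483, 0.0629]
orientation: [-0.001, 3.139, 0.0]
force: [0.7, -0.7, 0.5]
opening: 0.0222
gripper_force: 39.9
```

jog_arm --rows '[[[0,0,0],[0,0,0]],[[0,0,0],[0,0,0]],[[0,0,0],[0,0,0]],[[0,0,-0.25],[0,0,0]],[[0,0,-0.5],[0,0,0]]]' --hand 0.2

```text
t: 9.1
tool_pos: [0.4905, 0.0476, 0.1607]
orientation: [-0.001, -3.138, -0.0]
force: [1.2, -0.2, -0.1]
opening: 0.037
gripper_force: 0.0
```

jog_arm --rows '[[[0,0,0],[0,0,0]],[[0,0,0],[0,0,0]],[[0,0,0],[0,0,0]]]' --hand -0.4

```text
t: 9.4
tool_pos: [0.4915, 0.0475, 0.1598]
orientation: [-0.001, -3.14, 0.0]
force: [-0.1, 0.8, 0.5]
opening: 0.0564
gripper_force: 0.0
```

Run:
```python
from w import *
d=wrist("w3");t=imaging.read_camera("top");pickle.dump(t,open("top1.pkl","wb"))
goal([.591,.222,.10],np.pi/2)
s=robot.read_state();print(s["t"],s["tool_pos"],s["force"])
cv2.imwrite("pics/m1.png",np.hstack([d["frame"],cv2.resize(t["frame"][190:310,140:320],(630,420))])[:,:,::-1][:,::1])
im=cv2.imread("pics/m1.png");cv2.imwrite("pics/m1.png",cv2.resize(im,(800,282)))
```

```text
shift [-0.501, 0.872, 0.293] turn [0.0, -0.002, -0.0] q6 -1.58
9.5 [0.49094257 0.04757483 0.15888391] [-0.29449557  0.05079783 -0.37817679]
```

View pics/m1.png

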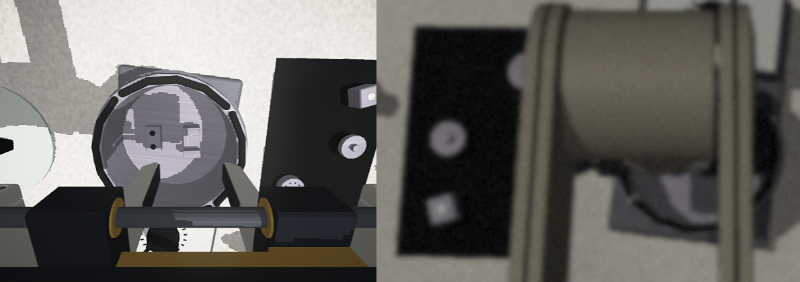

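The clamp (153,135 in the left half) and bracket (192,135) lie in the tank, and the plug and tap have not moved. The spray plate is next.

jog_arm --rows '[[[-0.5,0.87,0],[0,0,0]],[[-0.5,0.87,0],[0,0,0]],[[-0.5,0.87,0],[0,0,0]],[[-0.5,0.87,0.15],[0,0,0]],[[-0.5,0.87,0.3],[0,0,0]]]'

```text
t: 10.0
tool_pos: [0.5944, 0.2259, 0.1004]
orientation: [-0.004, 3.138, 0.003]
force: [-0.3, -0.8, -0.7]
opening: 0.0652
gripper_force: 0.0
```

jog_arm --rows '[[[0,0,0],[0,0,0]],[[0,0,0.2],[0,0,0]],[[0,0,0.36],[0,0,0]],[[0,0,0.47],[0,0,0]],[[0,0,0.47],[0,0,0]]]'

```text
t: 10.5
tool_pos: [0.5909, 0.2202, 0.0048]
orientation: [-0.002, -3.139, 0.002]
force: [0.4, 0.1, 0.5]
opening: 0.0653
gripper_force: 0.0
```

jog_arm --rows '[[[0,0,0],[0,0,0]],[[0,0,0],[0,0,0]],[[0,0,0],[0,0,0]],[[0,0,0],[0,0,0]],[[0,0,0],[0,0,0]]]' --hand 1

```text
t: 11.0
tool_pos: [0.5926, 0.2214, 0.0075]
orientation: [0.001, 3.141, -0.0]
force: [-1.8, -2.1, 6.5]
opening: 0.0429
gripper_force: 40.0
```

jog_arm --rows '[[[0,0,-0.1],[0,0,0]],[[0,0,-0.3],[0,0,0]],[[0,0,-0.6],[0,0,0]],[[0,0,-0.82],[0,0,0]],[[0,0,-0.82],[0,0,0]]]'

```text
t: 11.5
tool_pos: [0.5964, 0.2228, 0.1799]
orientation: [0.0, 3.129, 0.006]
force: [1.3, 0.5, -0.1]
opening: 0.0434
gripper_force: 40.0
```

jog_arm --rows '[[[0.28,-1,0],[0,0,0]],[[0.28,-1,0],[0,0,0]],[[0.28,-1,0],[0,0,0]],[[0.28,-1,0],[0,0,0]],[[0.28,-1,0],[0,0,0]]]'

```text
t: 12.0
tool_pos: [0.5345, 0.0171, 0.17]
orientation: [-0.007, -3.14, 0.003]
force: [0.6, 0.3, -1.2]
opening: 0.0427
gripper_force: 40.0
```

jog_arm --rows '[[[0,0,0.15],[0,0,0]],[[0,0,0.35],[0,0,0]],[[0,0,0.5],[0,0,0]],[[0,0,0.5],[0,0,0]],[[0,0,0.5],[0,0,0]]]'

```text
t: 12.5
tool_pos: [0.5357, 0.0219, 0.0705]
orientation: [-0.0, -3.14, -0.0]
force: [0.3, -0.9, 0.2]
opening: 0.043
gripper_force: 40.0
```

jog_arm --rows '[[[0,0,0],[0,0,0]],[[0,0,0],[0,0,0]],[[0,0,0],[0,0,0]],[[0,0,-0.25],[0,0,0]],[[0,0,-0.5],[0,0,0]]]' --hand -0.25

```text
t: 13.0
tool_pos: [0.5347, 0.0217, 0.1709]
orientation: [-0.001, -3.138, -0.0]
force: [1.5, 0.2, 0.5]
opening: 0.0585
gripper_force: 0.0
```

jog_arm --rows '[[[0,0,0],[0,0,0]],[[0,0,0],[0,0,0]]]' --hand -0.35

```text
t: 13.2
tool_pos: [0.538, 0.0215, 0.1736]
orientation: [0.001, 3.136, -0.0]
force: [-0.4, -0.1, -0.9]
opening: 0.0624
gripper_force: 0.0
```

Run:
```python
from h import *
goal([.514,.310,.10],np.pi/2)
s=robot.read_state();print(s["t"],s["tool_pos"],s["force"])
```

```text
shift [0.122, 1.443, 0.367] turn [-0.0, 0.004, -0.0] q6 -1.63
13.2 [0.53795014 0.02145682 0.17360161] [-0.41468936 -0.12423504 -0.86996028]
```

jog_arm --rows '[[[0.055,0.72,0],[0,0,0]],[[0.055,0.72,0],[0,0,0]],[[0.055,0.72,0],[0,0,0]],[[0.055,0.72,0],[0,0,0]],[[0.055,0.72,0],[0,0,0]]]'

```text
t: 13.7
tool_pos: [0.5242, 0.1661, 0.1692]
orientation: [0.003, -3.139, 0.001]
force: [0.1, -0.8, 0.4]
opening: 0.0629
gripper_force: 0.0
```

jog_arm --rows '[[[0.055,0.72,0],[0,0,0]],[[0.055,0.72,0],[0,0,0]],[[0.055,0.72,0.1],[0,0,0]],[[0.055,0.72,0.3],[0,0,0]],[[0.055,0.72,0.36],[0,0,0]]]'

```text
t: 14.2
tool_pos: [0.5116, 0.3077, 0.0934]
orientation: [0.0, -3.135, 0.006]
force: [-1.3, -0.6, -0.7]
opening: 0.0629
gripper_force: 0.0
```

jog_arm --rows '[[[0,0,0],[0,0,0]],[[0,0,0.2],[0,0,0]],[[0,0,0.36],[0,0,0]],[[0,0,0.46],[0,0,0]],[[0,0,0.46],[0,0,0]]]'

```text
t: 14.7
tool_pos: [0.5133, 0.307, 0.0048]
orientation: [-0.004, -3.138, 0.003]
force: [-0.8, -0.5, -0.5]
opening: 0.0626
gripper_force: 0.0
```

jog_arm --rows '[[[0,0,0],[0,0,0]],[[0,0,0],[0,0,0]],[[0,0,0],[0,0,0]],[[0,0,0],[0,0,0]],[[0,0,0],[0,0,0]]]' --hand 1

```text
t: 15.2
tool_pos: [0.5157, 0.31, 0.0087]
orientation: [0.001, 3.139, 0.001]
force: [-0.7, -1.6, 7.3]
opening: 0.0389
gripper_force: 40.0
```

jog_arm --rows '[[[0,0,-0.1],[0,0,0]],[[0,0,-0.3],[0,0,0]],[[0,0,-0.6],[0,0,0]],[[0,0,-0.82],[0,0,0]],[[0,0,-0.82],[0,0,0]]]'

```text
t: 15.7
tool_pos: [0.5183, 0.3117, 0.1802]
orientation: [0.0, 3.129, 0.01]
force: [1.8, 1.1, -0.5]
opening: 0.0388
gripper_force: 40.0
```

jog_arm --rows '[[[0.16,-0.72,0],[0,0,0]],[[0.16,-0.72,0],[0,0,0]],[[0.16,-0.72,0],[0,0,0]],[[0.16,-0.72,0],[0,0,0]],[[0.16,-0.72,0],[0,0,0]]]'

```text
t: 16.2
tool_pos: [0.4821, 0.1648, 0.1706]
orientation: [0.004, 3.141, 0.001]
force: [0.0, 0.7, -0.9]
opening: 0.039
gripper_force: 40.0
```

jog_arm --rows '[[[0.16,-0.72,0],[0,0,0]],[[0.16,-0.72,0],[0,0,0]],[[0.16,-0.72,0],[0,0,0]],[[0.16,-0.72,0.25],[0,0,0]],[[0.16,-0.72,0.48],[0,0,0]]]'

```text
t: 16.7
tool_pos: [0.4524, 0.0211, 0.0752]
orientation: [0.004, 3.136, 0.0]
force: [0.0, 1.4, -1.4]
opening: 0.0386
gripper_force: 40.0
```

jog_arm --rows '[[[0,0,0],[0,0,0]],[[0,0,0],[0,0,0]]]'

```text
t: 16.9
tool_pos: [0.4498, 0.0225, 0.0747]
orientation: [0.001, -3.139, -0.001]
force: [0.6, -0.3, -0.2]
opening: 0.0391
gripper_force: 40.0
```

jog_arm --rows '[[[0,0,0],[0,0,0]],[[0,0,0],[0,0,0]],[[0,0,0],[0,0,0]],[[0,0,-0.25],[0,0,0]],[[0,0,-0.45],[0,0,0]]]' --hand -0.15

```text
t: 17.4
tool_pos: [0.4499, 0.0217, 0.1666]
orientation: [-0.0, -3.141, 0.0]
force: [1.1, 0.2, 0.7]
opening: 0.0532
gripper_force: 0.0
```

jog_arm --rows '[[[0,0,0],[0,0,0]],[[0,0,0],[0,0,0]],[[0,0,0],[0,0,0]]]' --hand -0.3

```text
t: 17.7
tool_pos: [0.4497, 0.0217, 0.164]
orientation: [-0.001, -3.141, -0.0]
force: [-0.0, -0.0, -0.8]
opening: 0.0603
gripper_force: 0.0
```

Run:
```python
from h import *
goal([.434,.311,.10],np.radians(105.5))
s=robot.read_state();print(s["t"],s["tool_pos"],s["force"])
d=imaging.read_camera("side");cv2.imwrite("pics/s2.png",cv2.resize(d["frame"][200:410,190:410],(800,764))[:600,:,::-1])
```

```text
shift [0.079, 1.447, 0.32] turn [0.0, -0.0, -0.172] q6 -1.64
17.7 [0.44969624 0.02166064 0.16402358] [-0.00271019 -0.02273704 -0.80548835]
```

View pics/s2.png

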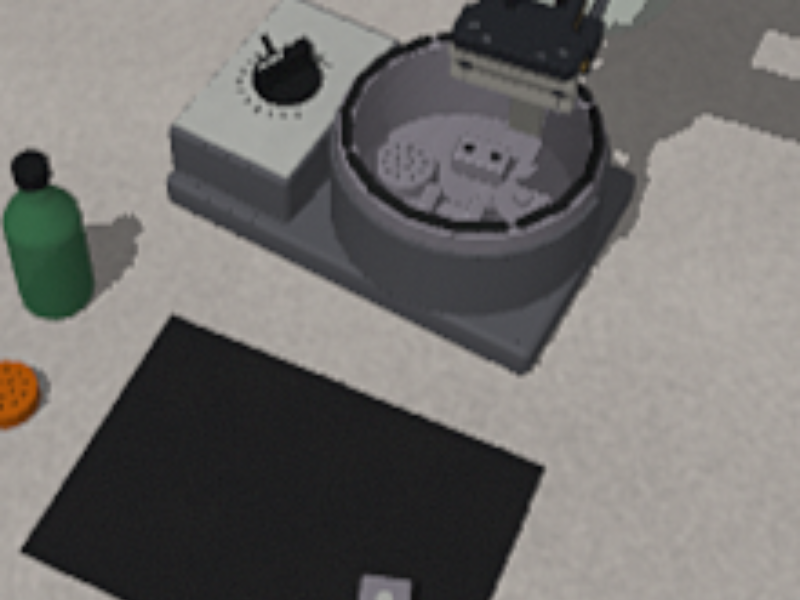

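The four fittings are in the tank: the spray plate at the left, then the clamp, bracket and plug. Only the tap head is left on the mat, at the bottom near (385,590), unmoved.

jog_arm --rows '[[[0.04,0.72,0],[0,0,0]],[[0.04,0.72,0],[0,0,0]],[[0.04,0.72,0],[0,0,0]],[[0.04,0.72,0],[0,0,0]],[[0.04,0.72,0],[0,0,0]]]'

```text
t: 18.25
tool_pos: [0.441, 0.1662, 0.1631]
orientation: [0.004, -3.139, 0.002]
force: [0.6, -0.6, 0.1]
opening: 0.0601
gripper_force: 0.0
```

jog_arm --rows '[[[0.04,0.725,0],[0,0,-0.08]],[[0.04,0.725,0],[0,0,-0.172]],[[0.04,0.725,0.1],[0,0,-0.172]],[[0.04,0.725,0.3],[0,0,-0.172]],[[0.04,0.725,0.32],[0,0,-0.172]]]'

```text
t: 18.75
tool_pos: [0.4308, 0.3081, 0.0947]
orientation: [0.422, -3.104, 0.007]
force: [-1.4, -0.5, -1.4]
opening: 0.0604
gripper_force: 0.0
```

jog_arm --rows '[[[0,0,0],[0,0,0]],[[0,0,0.2],[0,0,0]],[[0,0,0.36],[0,0,0]],[[0,0,0.45],[0,0,0]],[[0,0,0.45],[0,0,0]]]'

```text
t: 19.25
tool_pos: [0.4338, 0.3084, 0.0096]
orientation: [0.418, -3.111, 0.002]
force: [-0.4, -0.2, 0.4]
opening: 0.0605
gripper_force: 0.0
```

jog_arm --rows '[[[0,0,0],[0,0,0]],[[0,0,0],[0,0,0]],[[0,0,0],[0,0,0]],[[0,0,0],[0,0,0]],[[0,0,0],[0,0,0]]]' --hand 1

```text
t: 19.75
tool_pos: [0.435, 0.3109, 0.0117]
orientation: [-0.422, 3.111, 0.001]
force: [0.3, -1.3, 5.9]
opening: 0.0295
gripper_force: 40.0
```

jog_arm --rows '[[[0,0,-0.1],[0,0,0]],[[0,0,-0.3],[0,0,0]],[[0,0,-0.6],[0,0,0.1]],[[0,0,-0.82],[0,0,0.172]],[[0,0,-0.82],[0,0,0.172]]]'

```text
t: 20.25
tool_pos: [0.4378, 0.3128, 0.1829]
orientation: [0.006, 3.131, 0.01]
force: [1.5, 0.3, -0.9]
opening: 0.03
gripper_force: 40.0
```

jog_arm --rows '[[[-0.145,-0.725,0],[0,0,0]],[[-0.145,-0.725,0],[0,0,0]],[[-0.145,-0.725,0],[0,0,0]],[[-0.145,-0.725,0],[0,0,0]],[[-0.145,-0.725,0],[0,0,0]]]'

```text
t: 20.75
tool_pos: [0.463, 0.1646, 0.174]
orientation: [-0.004, -3.141, -0.0]
force: [0.6, 0.9, -1.7]
opening: 0.0296
gripper_force: 40.0
```

jog_arm --rows '[[[-0.145,-0.725,0],[0,0,0]],[[-0.145,-0.725,0],[0,0,0]],[[-0.145,-0.725,0],[0,0,0]],[[-0.145,-0.725,0.2],[0,0,0]],[[-0.145,-0.725,0.42],[0,0,0]]]'

```text
t: 21.25
tool_pos: [0.4943, 0.0204, 0.0913]
orientation: [0.002, 3.137, 0.0]
force: [0.3, 0.8, -0.9]
opening: 0.0296
gripper_force: 40.0
```

jog_arm --rows '[[[0,0,0],[0,0,0]],[[0,0,0],[0,0,0]],[[0,0,0.03],[0,0,0]]]'

```text
t: 21.55
tool_pos: [0.4945, 0.0215, 0.0876]
orientation: [-0.002, 3.137, -0.0]
force: [0.1, -0.4, -2.3]
opening: 0.0297
gripper_force: 40.0
```

jog_arm --rows '[[[0,0,0],[0,0,0]],[[0,0,0],[0,0,0]],[[0,0,0],[0,0,0]],[[0,0,-0.25],[0,0,0]],[[0,0,-0.45],[0,0,0]]]' --hand 0

```text
t: 22.05
tool_pos: [0.4916, 0.0206, 0.1761]
orientation: [-0.001, -3.141, -0.0]
force: [0.2, -0.9, 0.9]
opening: 0.0461
gripper_force: 0.0
```

jog_arm --rows '[[[0.5,0,-0.5],[0,0,0]],[[0.5,0,-0.5],[0,0,0]],[[0.5,0,-0.5],[0,0,0]],[[0.5,0,-0.5],[0,0,0]]]'

```text
t: 22.45
tool_pos: [0.3924, 0.0205, 0.2809]
orientation: [0.001, 3.131, -0.001]
force: [0.2, 0.1, -0.2]
opening: 0.0462
gripper_force: 0.0
```

Run:
```python
from w import *
s=robot.read_state();print(s["t"],s["tool_pos"],s["force"],s["q"].round(2))
w=wrist("w4");d=imaging.read_camera("side");pickle.dump(d,open("side2.pkl","wb"))
cv2.imwrite("pics/m2.png",cv2.resize(np.hstack([w["frame"],d["frame"]]),(800,300))[:,:,::-1])
```

```text
22.45 [0.39239809 0.02053831 0.28088533] [ 0.22396128  0.08243412 -0.21635182] [-0.08 -0.48  1.92 -0.    1.69 -1.65]
```

View pics/m2.png

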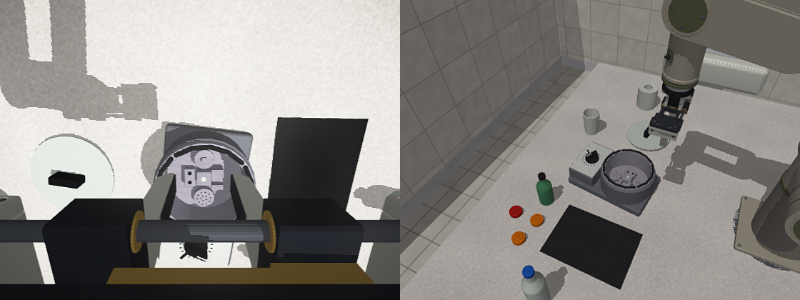

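All five fittings are in the tank (around (205,178) in the left half), the mat is empty and the bystanders have not moved. Now I take a clear wrist view of the tank rim.

jog_arm --rows '[[[-0.95,0.0,-0.2],[0,0,0]],[[-0.95,0.0,-0.2],[0,0,0]],[[-0.95,0.0,-0.2],[0,0,0]],[[-0.95,0.0,-0.2],[0,0,0]],[[-0.95,0.0,-0.2],[0,0,0]]]' --hand -0.5

```text
t: 23.05
tool_pos: [0.5857, 0.0203, 0.3088]
orientation: [-0.001, -3.134, -0.001]
force: [-0.7, 0.7, -0.5]
opening: 0.0694
gripper_force: 0.0
```

jog_arm --rows '[[[0,0,0],[0,0,0]],[[0,0,0],[0,0,0]],[[0,0,0],[0,0,0]]]'

```text
t: 23.35
tool_pos: [0.5813, 0.0206, 0.3148]
orientation: [0.001, 3.141, -0.0]
force: [0.6, -0.9, 0.4]
opening: 0.0698
gripper_force: 0.0
```

Run:
```python
from w import *
s=robot.read_state();print(s["t"],s["tool_pos"])
d=wrist("w5");th=np.linspace(0,2*np.pi,80)
im=d["frame"][:,:,::-1].copy()
for r in(.084,):
    for p in proj(d,np.c_[.4935+r*np.cos(th),.0197+r*np.sin(th),0*th+.116]):cv2.circle(im,tuple(p.round().astype(int)),1,(0,0,255),-1)
cv2.imwrite("pics/w5b.png",im)
```

```text
23.35 [0.58131555 0.02058284 0.31483845]
```

View pics/w5b.png

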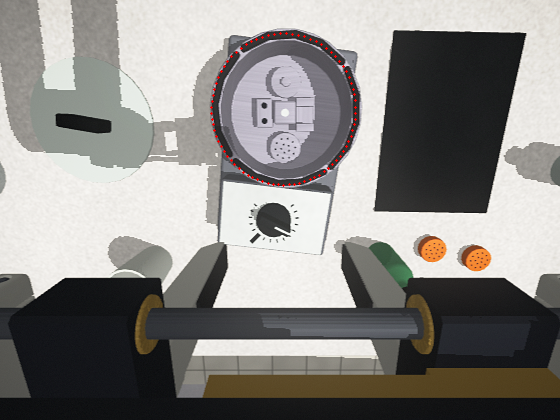

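The overlay falls on the seal. The tank spans (212–358, 30–187), the dial is at (273,220), with its white line to the lower right and the long mark at (256,238). The lid is at (91,119) with its handle at (83,123). Next I fit precisely.

Run:
```python
from h import *
from scipy.optimize import least_squares
d=pickle.load(open("w5.pkl","rb"));g=cv2.cvtColor(d["frame"],cv2.COLOR_RGB2GRAY)
yy,xx=np.mgrid[:420,:560]
P=back(d,np.c_[xx.ravel(),yy.ravel()],.116);r=np.hypot(P[:,0]-.4935,P[:,1]-.02)
m=(g.ravel()<35)&(r>.072)&(r<.094);q=P[m]
o=least_squares(lambda p:np.hypot(q[:,0]-p[0],q[:,1]-p[1])-p[2],[.49,.02,.084],loss="soft_l1",f_scale=.003);print("tank",o.x.round(4),m.sum())
k=((g<40)&(xx>45)&(xx<120)&(yy>105)&(yy<140)).astype(np.uint8);c=max(cv2.findContours(k,0,2)[0],key=cv2.contourArea)
b=cv2.boxPoints(cv2.minAreaRect(c));print("handle box",b.round(1).tolist())
# model fit of handle: box silhouette hull
from itertools import product
H=cv2.convexHull(c)[:,0].astype(float)
def mask(p):
    x,y,a=p;R=np.array([[np.cos(a),-np.sin(a)],[np.sin(a),np.cos(a)]])
    B=np.array([[*(R@[sx*.03,sy*.009]+[x,y]),z] for sx,sy,z in product((-1,1),(-1,1),(.018,.052))])
    h=cv2.convexHull(proj(d,B).astype(np.float32));im=np.zeros((420,560),np.uint8);cv2.fillConvexPoly(im,(h*16).round().astype(int),1,shift=4);return im
from scipy.optimize import minimize
f=lambda p:(mask(p)!=k).sum()
best=min((minimize(f,[.505+dx,-.267+dy,np.radians(83.5)],method="Nelder-Mead",options=dict(initial_simplex=np.array([[.505+dx,-.267+dy,1.457],[.509+dx,-.267+dy,1.457],[.505+dx,-.263+dy,1.457],[.505+dx,-.267+dy,1.52]]))) for dx in(-.004,0,.004) for dy in(-.004,0,.004)),key=lambda o:o.fun)
print("lid",best.x[:2].round(4),np.degrees(best.x[2]).round(1),best.fun,k.sum())
for n,u,z in(("dial",[273,220],.1),("mark",[256,238],.075),("line tip",[288,233],.105),("line in",[276,228],.105)):print(n,back(d,u,z).round(4))
crop=cv2.resize(d["frame"][185:255,215:335],(800,467),interpolation=cv2.INTER_CUBIC);cv2.imwrite("pics/dial.png",crop[:,:,::-1])
```

```text
tank [0.4882 0.0257 0.0754] 8
handle box [[54.099998474121094, 125.5], [56.400001525878906, 111.4000015258789], [111.5999984741211, 120.5999984741211], [109.19999694824219, 134.6999969482422]]
lid [ 0.5041 -0.2666] 82.9 133.0 757
dial [[0.6297 0.0055 0.1   ]]
mark [[ 0.6661 -0.0207  0.075 ]]
line tip [[0.6466 0.0258 0.105 ]]
line in [[0.6394 0.0096 0.105 ]]
```

View pics/dial.png

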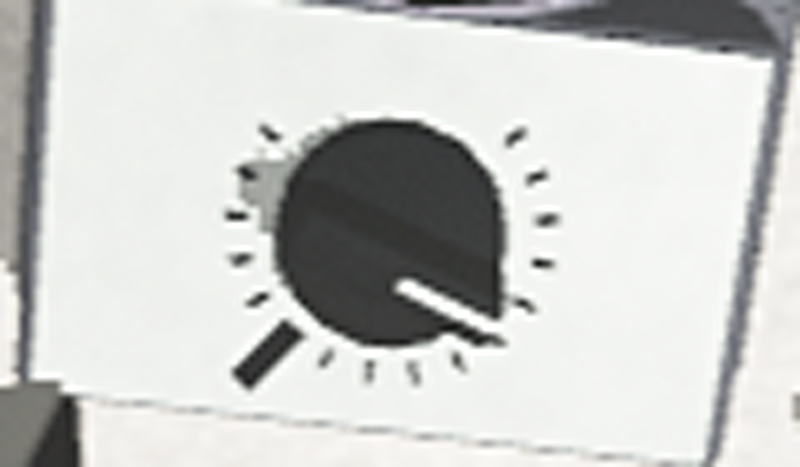

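The dial face shows 0 at the upper right (515,137), the pointer line from (400,288) to (500,332) at roughly 1.07 rad, and the long mark at (268,350). I redo the tank fit and compute the dial angles.

Run:
```python
from h import *
from scipy.optimize import least_squares
d=pickle.load(open("w5.pkl","rb"));g=cv2.cvtColor(d["frame"],cv2.COLOR_RGB2GRAY)
yy,xx=np.mgrid[:420,:560]
P=back(d,np.c_[xx.ravel(),yy.ravel()],.116);r=np.hypot(P[:,0]-.4935,P[:,1]-.02)
for T in(55,65,75):
    m=(g.ravel()<T)&(r>.074)&(r<.093);q=P[m]
    if m.sum()<50:print(m.sum());continue
    o=least_squares(lambda p:np.hypot(q[:,0]-p[0],q[:,1]-p[1])-p[2],[.49,.02,.084],loss="soft_l1",f_scale=.002);print("tank",o.x.round(4),m.sum())
C=lambda u,v:[215+u/6.667-.42,185+v/6.667-.42]
c=back(d,C(392,228),.075)[0];l=back(d,C(268,352),.075)[0];a,b=back(d,[C(400,288),C(500,332)],.105);e,f=back(d,[C(310,195),C(500,270)],.105)
an=lambda v:np.degrees(np.arctan2(v[1],v[0])).round(1)
print("dial",c,"mark dir",an(l-c),np.linalg.norm(l-c),"pointer",an(b-a),an(f-e))
goal([.5041,-.2666,.12],np.radians(-7.1))
```

```text
tank [0.4925 0.0223 0.0822] 2483
tank [0.4925 0.0223 0.0823] 2811
tank [0.4928 0.0222 0.0824] 2977
dial [0.63639862 0.005083   0.075     ] mark dir -43.8 0.039860836063834136 pointer 64.8 67.3
shift [0.387, -1.436, 0.976] turn [-0.001, 0.001, -0.921] q6 -1.62
```

jog_arm --rows '[[[0.387,-0.72,0],[0,0,0.09]],[[0.387,-0.72,0],[0,0,0.19]],[[0.387,-0.72,0],[0,0,0.28]],[[0.387,-0.72,0],[0,0,0.28]],[[0.387,-0.72,0],[0,0,0]]]' --hand -0.2

```text
t: 23.9
tool_pos: [0.5033, -0.1253, 0.3157]
orientation: [0.456, 3.106, -0.001]
force: [-0.3, 0.7, 0.5]
opening: 0.056
gripper_force: 0.0
```

jog_arm --rows '[[[0,-0.716,0],[0,0,0.5]],[[0,-0.716,0],[0,0,0.5]],[[0,-0.716,0],[0,0,0.5]],[[0,-0.716,0],[0,0,0.5]],[[0,-0.716,0],[0,0,0.5]]]'

```text
t: 24.4
tool_pos: [0.463, -0.2615, 0.3152]
orientation: [1.57, 2.72, 0.0]
force: [-0.1, -0.2, -0.3]
opening: 0.0559
gripper_force: 0.0
```

jog_arm --rows '[[[0,0,0],[0,0,0.5]],[[0,0,0],[0,0,0.5]],[[0,0,0],[0,0,0.5]],[[0,0,0],[0,0,0.5]],[[0,0,0],[0,0,0.5]]]'

```text
t: 24.9
tool_pos: [0.4637, -0.26, 0.3154]
orientation: [2.454, 1.959, 0.001]
force: [0.2, -0.2, -0.4]
opening: 0.0557
gripper_force: 0.0
```

Run:
```python
from h import *
goal([.5041,-.2666,.15],np.radians(-7.1));s=robot.read_state();print(s["t"],s["tool_pos"],s["q"].round(2))
```

```text
shift [0.013, 0.203, 0.827] turn [0.001, 0.0, -0.063] q6 -0.38
24.9 [ 0.46368705 -0.25999074  0.3153748 ] [-0.61 -0.08  1.52  0.    1.69 -0.38]
```

jog_arm --rows '[[[0.013,0.203,0.2],[0,0,-0.063]],[[0.013,0.203,0.4],[0,0,-0.063]],[[0.013,0.203,0.6],[0,0,-0.063]],[[0.013,0.203,0.827],[0,0,-0.063]],[[0.013,0.203,0.827],[0,0,-0.063]]]'

```text
t: 25.4
tool_pos: [0.4998, -0.2637, 0.1424]
orientation: [-2.341, -2.078, 0.004]
force: [-0.9, 0.1, -0.7]
opening: 0.0557
gripper_force: 0.0
```

jog_arm --rows '[[[0,0,0],[0,0,0]],[[0,0,0],[0,0,0]]]'

```text
t: 25.6
tool_pos: [0.5055, -0.2678, 0.153]
orientation: [2.347, 2.081, 0.002]
force: [0.0, -0.1, 0.9]
opening: 0.0556
gripper_force: 0.0
```

Run:
```python
from w import *
from itertools import product
d=wrist("w6");s=robot.read_state();print(s["t"],s["tool_pos"]);im=d["frame"][:,:,::-1].copy()
a=np.radians(82.9);R=np.array([[np.cos(a),-np.sin(a)],[np.sin(a),np.cos(a)]])
B=np.array([[*(R@[sx*.03,sy*.009]+[.5041,-.2666]),.052] for sx,sy in((1,1),(1,-1),(-1,-1),(-1,1))])
cv2.polylines(im,[proj(d,B).round().astype(int)],True,(0,0,255),1)
th=np.linspace(0,2*np.pi,90)
for p in proj(d,np.c_[.5041+.091*np.cos(th),-.2666+.091*np.sin(th),0*th+.018]):cv2.circle(im,tuple(p.round().astype(int)),1,(0,255,0),-1)
cv2.imwrite("pics/w6b.png",im)
```

```text
25.65 [ 0.50571745 -0.26805012  0.15326056]
```

View pics/w6b.png

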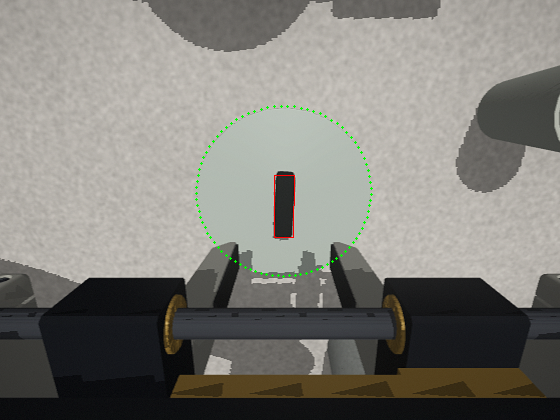

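The predicted disc circle matches the lid outline, and the handle outline is off by about 2 px at (284,205). Descend and grip.

jog_arm --rows '[[[0,0,0.2],[0,0,0]],[[0,0,0.4],[0,0,0]],[[0,0,0.55],[0,0,0]],[[0,0,0.65],[0,0,0]],[[0,0,0.65],[0,0,0]]]' --squeeze 60

```text
t: 26.15
tool_pos: [0.5053, -0.2679, 0.0204]
orientation: [2.349, 2.082, 0.001]
force: [0.5, 0.5, 0.3]
opening: 0.056
gripper_force: 0.0
```

jog_arm --rows '[[[0,0,0],[0,0,0]],[[0,0,0],[0,0,0]],[[0,0,0],[0,0,0]],[[0,0,0],[0,0,0]],[[0,0,0],[0,0,0]]]' --hand 1

```text
t: 26.65
tool_pos: [0.5041, -0.2671, 0.0196]
orientation: [2.351, 2.083, 0.0]
force: [1.8, 0.2, 1.2]
opening: 0.0201
gripper_force: 1.0
```

jog_arm --rows '[[[0,0,0],[0,0,0]],[[0,0,0],[0,0,0]],[[0,0,0],[0,0,0]]]'

```text
t: 26.95
tool_pos: [0.5042, -0.2671, 0.0197]
orientation: [2.351, 2.083, 0.0]
force: [1.2, 0.6, 3.4]
opening: 0.0174
gripper_force: 59.5
```

Run:
```python
from h import *
goal([.4925,.022,.15],np.radians(-7.1));s=robot.read_state();print(s["t"],s["tool_pos"],s["force"],s["opening"],s["gripper_force"],s["orientation"])
```

```text
shift [1.428, -0.231, -0.652] turn [0.0, 0.0, 0.002] q6 -0.46
26.95 [ 0.50421198 -0.26711274  0.01966713] [1.20075751 0.58465083 3.41573027] 0.017362352199744042 59.54516351222992 [2.35061402e+00 2.08320466e+00 3.87644888e-04]
```

jog_arm --rows '[[[0,0,-0.05],[0,0,0]],[[0,0,-0.2],[0,0,0]],[[0,0,-0.4],[0,0,0]],[[0,0,-0.6],[0,0,0]],[[0,0,-0.77],[0,0,0]]]'

```text
t: 27.45
tool_pos: [0.5036, -0.2669, 0.1755]
orientation: [2.351, 2.083, -0.0]
force: [0.8, -0.4, -2.1]
opening: 0.0173
gripper_force: 59.5
```

jog_arm --rows '[[[0.1,0,0],[0,0,0]],[[0.25,-0.05,0],[0,0,0]],[[0.4,-0.1,0],[0,0,0]],[[0.55,-0.1,0],[0,0,0]],[[0.7,-0.115,0],[0,0,0]]]'

```text
t: 27.95
tool_pos: [0.4972, -0.124, 0.1733]
orientation: [-2.351, -2.083, 0.001]
force: [0.2, 0.4, -2.3]
opening: 0.0175
gripper_force: 59.5
```

jog_arm --rows '[[[0.15,0,0],[0,0,0]],[[0.3,-0.05,0],[0,0,0]],[[0.5,-0.1,0],[0,0,0]],[[0.65,-0.115,0],[0,0,0]],[[0.728,-0.115,0],[0,0,0]]]'

```text
t: 28.45
tool_pos: [0.4915, 0.0245, 0.1732]
orientation: [-2.349, -2.085, 0.001]
force: [-0.3, -0.4, -1.9]
opening: 0.0177
gripper_force: 59.5
```

jog_arm --rows '[[[0,0,0],[0,0,0]],[[0,0,0],[0,0,0]],[[0,0,0],[0,0,0]]]'

```text
t: 28.75
tool_pos: [0.4923, 0.0213, 0.1732]
orientation: [-2.352, -2.083, 0.001]
force: [0.1, 0.5, -1.3]
opening: 0.0175
gripper_force: 59.5
```

Run:
```python
from w import *
goal([.4925,.022,.15],np.radians(-7.1));s=robot.read_state();print(s["t"],s["tool_pos"],s["force"],s["opening"],s["gripper_force"],s["orientation"])
d=wrist("w7");im=d["frame"][:,:,::-1].copy();th=np.linspace(0,2*np.pi,120);z=s["tool_pos"][2]-.0017
for (x,y,r,zz,c) in((.4925,.022,.091,z,(0,255,0)),(*s["tool_pos"][:2],.091,z,(0,0,255)),(.4925,.022,.09,.11,(255,0,0))):
    for p in proj(d,np.c_[x+r*np.cos(th),y+r*np.sin(th),0*th+zz]):cv2.circle(im,tuple(p.round().astype(int)),1,c,-1)
si=imaging.read_camera("side")
cv2.imwrite("pics/m3.png",cv2.resize(np.hstack([im,cv2.resize(si["frame"][160:310,230:430,::-1],(560,420))]),(800,300),interpolation=cv2.INTER_AREA))
```

```text
shift [0.004, 0.0, 0.116] turn [-0.0, 0.0, 0.002] q6 0.06
28.75 [0.49232989 0.02127553 0.17318537] [ 0.14906834  0.52877387 -1.27520006] 0.01746506754859507 59.53440964221954 [-2.35193125e+00 -2.08274289e+00  9.52889837e-04]
```

View pics/m3.png

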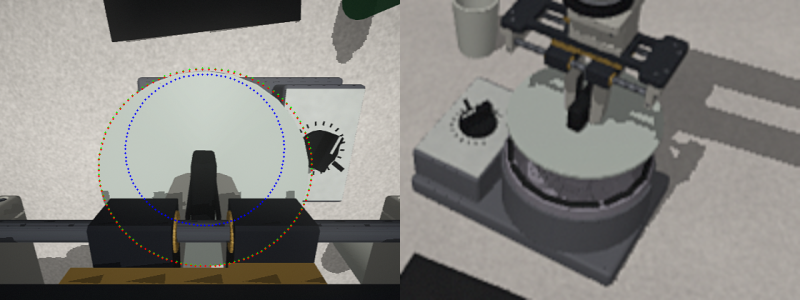

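The lid hangs level over the tank. Its outline is near the predicted circle, but the right side looks a few px inside it, so I measure the held lid's centre.

Run:
```python
from h import *
from scipy.optimize import least_squares
d=pickle.load(open("w7.pkl","rb"));f=d["frame"].astype(int)
c=f[150,300];print(c,f[60,300],f[200,100])
# greenish-white disc: g-r
m=((f[:,:,1]-f[:,:,0]>4)&(f.sum(2)>250)).astype(np.uint8);m=cv2.morphologyEx(cv2.medianBlur(m*255,5),cv2.MORPH_OPEN,np.ones((5,5)))
n,l,st,_=cv2.connectedComponentsWithStats(m);k=l==l[150,300];print(st[l[150,300]])
pts=[]
for ang in np.radians(np.arange(-175,-5,3)):   # rays from the disc centre px upward half
    o=np.array([286,225.]);rr=np.arange(60,220);u=(o+np.outer(rr,[np.cos(ang),np.sin(ang)])).round().astype(int);ok=(u[:,0]>0)&(u[:,0]<560)&(u[:,1]>0);v=k[u[ok][:,1],u[ok][:,0]]
    if v.any():pts.append(u[ok][np.where(v)[0].max()])
P=back(d,pts,.1715)
o=least_squares(lambda p:np.hypot(P[:,0]-p[0],P[:,1]-p[1])-p[2],[.49,.02,.091],loss="soft_l1",f_scale=.001);print("free",o.x.round(4),np.abs(o.fun).mean())
o=least_squares(lambda p:np.hypot(P[:,0]-p[0],P[:,1]-p[1])-.091,[.49,.02],loss="soft_l1",f_scale=.001);print("fixed r",o.x.round(4))
```

```text
[202 209 201] [209 205 199] [202 198 193]
[  138    99   295   184 39579]
free [0.4906 0.0214 0.0895] 0.00018509932998202072
fixed r [0.4904 0.0197]
```

jog_arm --rows '[[[0.005,0.006,0.05],[0,0,0]],[[0.005,0.006,0.1],[0,0,0]],[[0.005,0.006,0.15],[0,0,0]],[[0.005,0.006,0.2],[0,0,0]],[[0.005,0.006,0.2],[0,0,0]]]'

```text
t: 29.35
tool_pos: [0.4923, 0.023, 0.1307]
orientation: [-2.349, -2.082, 0.004]
force: [-0.3, -0.2, -1.9]
opening: 0.0177
gripper_force: 59.5
```

jog_arm --rows '[[[0,0,0],[0,0,0]],[[0,0,0.02],[0,0,0]],[[0,0,0.03],[0,0,0]],[[0,0,0.03],[0,0,0]]]'

```text
t: 29.75
tool_pos: [0.4937, 0.023, 0.1271]
orientation: [-2.351, -2.084, 0.0]
force: [0.6, -0.2, -2.8]
opening: 0.0176
gripper_force: 59.5
```

jog_arm --rows '[[[0,0,0.01],[0,0,0]],[[0,0,0.02],[0,0,0]],[[0,0,0.03],[0,0,0]],[[0,0,0.03],[0,0,0]]]'

```text
t: 30.15
tool_pos: [0.4941, 0.023, 0.1223]
orientation: [2.351, 2.083, 0.001]
force: [-4.1, -0.1, 6.9]
opening: 0.0176
gripper_force: 59.5
```

jog_arm --rows '[[[0,0,0.01],[0,0,0]],[[0,0,0.02],[0,0,0]],[[0,0,0.02],[0,0,0]],[[0,0,0.02],[0,0,0]]]'

```text
t: 30.55
tool_pos: [0.4941, 0.023, 0.1187]
orientation: [2.351, 2.083, 0.001]
force: [-6.1, -0.1, 9.4]
opening: 0.0178
gripper_force: 59.5
```

jog_arm --rows '[[[0,0,0.01],[0,0,0]],[[0,0,0.015],[0,0,0]],[[0,0,0.015],[0,0,0]],[[0,0,0.015],[0,0,0]]]'

```text
t: 30.95
tool_pos: [0.4943, 0.0229, 0.1176]
orientation: [2.35, 2.083, 0.001]
force: [-14.9, 1.3, 25.7]
opening: 0.0176
gripper_force: 59.5
```

jog_arm --rows '[[[0,0,0.008],[0,0,0]],[[0,0,0.008],[0,0,0]],[[0,0,-0.004],[0,0,0]],[[0,0,-0.004],[0,0,0]]]'

```text
t: 31.35
tool_pos: [0.4946, 0.0229, 0.1176]
orientation: [2.35, 2.083, 0.002]
force: [-9.4, 0.0, 17.4]
opening: 0.0177
gripper_force: 59.5
```

jog_arm --rows '[[[0,0,0],[0,0,0]],[[0,0,0],[0,0,0]],[[0,0,0],[0,0,0]],[[0,0,0],[0,0,0]],[[0,0,-0.1],[0,0,0]]]' --hand 0

```text
t: 31.85
tool_pos: [0.492, 0.023, 0.1327]
orientation: [-2.349, -2.081, 0.005]
force: [0.3, 0.2, -0.3]
opening: 0.046
gripper_force: 0.0
```

jog_arm --rows '[[[0,0,-0.2],[0,0,0]],[[0,0,-0.45],[0,0,0]],[[0,0,-0.7],[0,0,0]],[[0,0,-0.7],[0,0,0]],[[0,0,-0.7],[0,0,0]]]'

```text
t: 32.35
tool_pos: [0.4945, 0.023, 0.2761]
orientation: [2.35, 2.083, 0.003]
force: [0.1, -0.2, -0.7]
opening: 0.0463
gripper_force: 0.0
```

Run:
```python
from w import *
goal([.636,.005,.16],np.radians(-23.5));s=robot.read_state();print(s["t"],s["tool_pos"],s["force"],s["q"].round(2))
w=wrist("w8");d=imaging.read_camera("side");pickle.dump(d,open("side3.pkl","wb"))
im=w["frame"][:,:,::-1].copy();th=np.linspace(0,2*np.pi,120)
for p in proj(w,np.c_[.4925+.091*np.cos(th),.022+.091*np.sin(th),0*th+.116]):cv2.circle(im,tuple(p.round().astype(int)),1,(0,0,255),-1)
c=cv2.resize(d["frame"][180:310,225:398,::-1],(560,420),interpolation=cv2.INTER_CUBIC)
cv2.imwrite("pics/m4.png",cv2.resize(np.hstack([im,c]),(800,300),interpolation=cv2.INTER_AREA))
```

```text
shift [-0.004, 0.712, 0.582] turn [0.001, -0.0, 0.184] q6 0.06
32.35 [0.49447819 0.02296075 0.27606723] [ 0.10507223 -0.2126364  -0.738172  ] [-0.06 -0.18  1.69  0.    1.63  0.06]
```

View pics/m4.png

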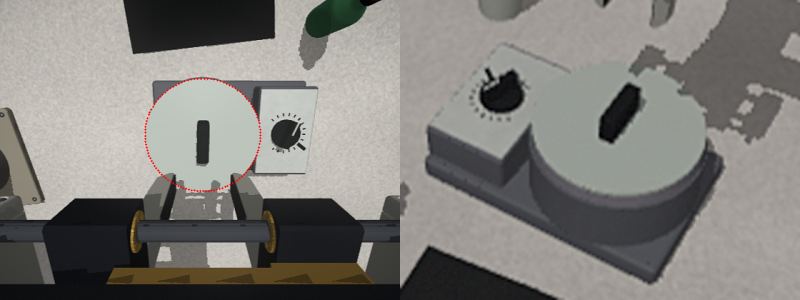

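The lid sits flat on the rim with no seal showing, and it matches the expected circle. Now for the dial.

jog_arm --rows '[[[0,0.712,0],[0,0,0.184]],[[0,0.712,0],[0,0,0.184]],[[0,0.712,0.2],[0,0,0.184]],[[0,0.712,0.4],[0,0,0.184]],[[0,0.712,0.58],[0,0,0.184]]]' --hand 0.25 --squeeze 25

```text
t: 32.95
tool_pos: [0.6337, 0.0057, 0.1527]
orientation: [-2.624, -1.72, 0.008]
force: [-0.1, 0.6, -1.2]
opening: 0.0352
gripper_force: 0.0
```

jog_arm --rows '[[[0,0,0],[0,0,0]],[[0,0,0],[0,0,0]],[[0,0,0],[0,0,0]]]'

```text
t: 33.25
tool_pos: [0.6362, 0.0058, 0.1615]
orientation: [2.625, 1.722, 0.004]
force: [-0.2, -0.1, 0.1]
opening: 0.0346
gripper_force: 0.0
```

Run:
```python
from h import *
goal([.636,.005,.091],np.radians(-23.5));s=robot.read_state();print(s["t"],s["tool_pos"],s["opening"],s["q"].round(2))
```

```text
shift [-0.005, -0.0, 0.353] turn [0.002, -0.001, 0.0] q6 0.34
33.25 [0.63620154 0.00583126 0.1615292 ] 0.03464182749764405 [-0.07  0.26  1.45  0.    1.43  0.34]
```

jog_arm --rows '[[[-0.005,0,0.15],[0,0,0]],[[-0.005,0,0.28],[0,0,0]],[[-0.005,0,0.35],[0,0,0]],[[-0.005,0,0.35],[0,0,0]]]'

```text
t: 33.65
tool_pos: [0.6341, 0.005, 0.0885]
orientation: [-2.626, -1.723, 0.002]
force: [0.7, 1.0, -1.0]
opening: 0.0346
gripper_force: 0.0
```

jog_arm --rows '[[[0,0,0],[0,0,0]],[[0,0,0],[0,0,0]],[[0,0,0],[0,0,0]],[[0,0,0],[0,0,0]],[[0,0,0],[0,0,0]]]' --hand 1

```text
t: 34.15
tool_pos: [0.6375, 0.0044, 0.0911]
orientation: [2.624, 1.721, 0.007]
force: [6.9, -1.9, -1.2]
opening: 0.0115
gripper_force: 24.8
```

jog_arm --rows '[[[0,0,0],[0,0,0.06]],[[0,0,0],[0,0,0.14]],[[0,0,0],[0,0,0.22]],[[0,0,0],[0,0,0.3]],[[0,0,0],[0,0,0.3]]]'

```text
t: 34.65
tool_pos: [0.6373, 0.0046, 0.0912]
orientation: [2.957, 1.055, 0.008]
force: [6.2, -1.0, -0.4]
opening: 0.0116
gripper_force: 24.9
```

jog_arm --rows '[[[0,0,0],[0,0,0.09]],[[0,0,0],[0,0,0.18]],[[0,0,0],[0,0,0.27]],[[0,0,0],[0,0,0.36]],[[0,0,0],[0,0,0.42]]]'

```text
t: 35.15
tool_pos: [0.6371, 0.0051, 0.0911]
orientation: [-3.141, -0.039, -0.008]
force: [5.6, 1.9, 0.8]
opening: 0.0118
gripper_force: 24.9
```

jog_arm --rows '[[[0,0,0],[0,0,0.09]],[[0,0,0],[0,0,0.18]],[[0,0,0],[0,0,0.27]],[[0,0,0],[0,0,0.36]],[[0,0,0],[0,0,0.42]]]'

```text
t: 35.65
tool_pos: [0.6373, 0.0055, 0.0911]
orientation: [-2.982, 0.98, -0.008]
force: [6.7, 3.3, 1.1]
opening: 0.0121
gripper_force: 24.9
```

jog_arm --rows '[[[0,0,0],[0,0,0.04]],[[0,0,0],[0,0,0.08]],[[0,0,0],[0,0,0.08]],[[0,0,0],[0,0,0.08]],[[0,0,0],[0,0,0.08]]]'

```text
t: 36.15
tool_pos: [0.6373, 0.0055, 0.0911]
orientation: [-2.918, 1.157, -0.008]
force: [6.3, 3.0, -0.2]
opening: 0.0119
gripper_force: 24.9
```

Run:
```python
from h import *
s=robot.read_state();R=Ro.from_rotvec(s["orientation"]).as_matrix();print(s["t"],s["tool_pos"],s["q"].round(2),"bar dir",np.degrees(np.arctan2(R[1,0],R[0,0])),s["wrist_torque"],s["opening"])
```

```text
36.15 [0.63732631 0.00554566 0.09110655] [-0.07  0.31  1.52  0.    1.31  2.25] bar dir -43.25636001630293 [ 0.53909649 -1.01479944 -0.06111127] 0.011945654582186717
```

jog_arm --rows '[[[0,0,0],[0,0,0]],[[0,0,0],[0,0,0]],[[0,0,0],[0,0,0]],[[0,0,0],[0,0,0]],[[0,0,-0.1],[0,0,0]]]' --hand 0.2

```text
t: 36.65
tool_pos: [0.6322, 0.005, 0.1056]
orientation: [2.918, -1.158, -0.01]
force: [0.2, 0.6, 0.3]
opening: 0.0369
gripper_force: 0.0
```

jog_arm --rows '[[[0,0,-0.2],[0,0,0]],[[0,0,-0.45],[0,0,0]],[[0,0,-0.9],[0,0,0]],[[0,0,-0.9],[0,0,0]],[[0,0,-0.9],[0,0,0]]]'

```text
t: 37.15
tool_pos: [0.6377, 0.0046, 0.2978]
orientation: [-2.917, 1.157, -0.019]
force: [0.0, -1.0, 1.4]
opening: 0.0373
gripper_force: 0.0
```

jog_arm --rows '[[[0,0,0],[0,0,0]],[[0,0,0],[0,0,0]],[[0,0,0],[0,0,0]]]'

```text
t: 37.45
tool_pos: [0.6338, 0.0049, 0.2864]
orientation: [2.919, -1.158, -0.006]
force: [-0.0, 0.2, -0.2]
opening: 0.0372
gripper_force: 0.0
```

Run:
```python
from w import *
w=wrist("w9");d=imaging.read_camera("side");print(robot.read_state()["tool_pos"])
p=proj(w,[.6364,.0051,.08])[0].round().astype(int);print(p)
x0,y0=max(p[0]-70,0),max(p[1]-70,0)
a=cv2.resize(w["frame"][y0:y0+140,x0:x0+140],(420,420),interpolation=cv2.INTER_CUBIC)
c=cv2.resize(d["frame"][180:310,225:385],(380,309),interpolation=cv2.INTER_CUBIC);c=cv2.copyMakeBorder(c,0,111,0,0,cv2.BORDER_CONSTANT)
cv2.imwrite("pics/m5.png",np.hstack([a,c])[:,:,::-1])
```

```text
[0.63405084 0.00496412 0.28700754]
[281 182]
```

View pics/m5.png

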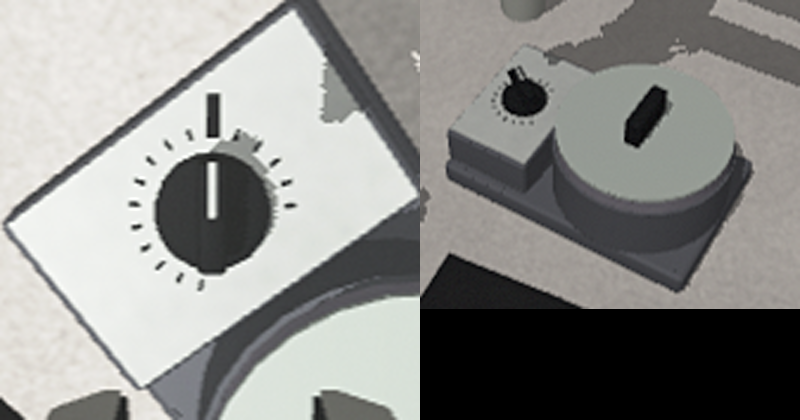

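The white pointer line at (212,190) points straight at the long mark at (212,115). The lid is flat on the rim, and the gripper is clear of everything. I hand the job in.

```bash
python3 -c "
from plant import robot
print(robot.close_job())"
```

```text
the job is handed in; nothing more can be done
None
```

The job is handed in, and no verdict came back: all five fittings present are in the tank (there was no collar on the mat), the lid is pressed home and looks level, and the dial pointer is at the long mark by the final camera check.

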